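# Hang up the ear defenders in the garage

### The arm

A 7-joint arm with a two-finger parallel gripper is mounted at the origin on the work surface. World frame = base frame: x ahead of the robot, y to its left, z up, the work surface at z = 0. Lengths are in m, angles in rad, forces in N, time in s.
With the tool pointing down it reaches from about 0.35 to 0.9 m from the base axis. Payload 8.1 kg.
Tool frame: the origin (TCP) lies between the finger pads; the fingertips stand manip.tips_ahead ahead of it and the grasp point (between the pads) lies 11 mm behind it (manip.tips_ahead is the distance from the TCP to the fingertips, in m); z points along the fingers, y is the line along which they close (so a half turn about z gives the same grasp; the last joint's range is limited). The gripper opens to 85 mm and grips with 20 to 120 N. Pads are 22 mm wide; open, the fingers measure 114 mm over their backs; the gripper's body (76 mm by 85 mm) begins 54 mm behind the grasp point. The pads swing forward as they close: fully open they stand 13 mm farther back than shut.
Start: joints at [1.119, 0.434, 0.025, 1.573, -0.012, 1.134, -0.075], TCP at [0.214, -0.587, 0.239] pointing down, gripper open.
Joint ranges: [-2.62, 2.62], [-0.44, 2.09], [-1.27, 1.32], [0.08, 2.57], [-1.32, 4.46], [0.12, 2], [-2.74, 2.74]. Speed limits (rad/s): [2.22, 2.22, 3.01, 3.01, 3.14, 3.14, 3.14].

### API

Orientations are given as a rotation vector (axis times angle).
In Python, from cell import manip, optics, job gives the robot as it stands.
- The arm moves only by the tool jog_arm, never from a script. Its argument "deltas" is a list that holds one entry, the list of rows, each a list of 7 numbers: the shift along the tool's x, y, z in units of 50 mm (1.0 is 50 mm), then the turn, a rotation vector about the tool's x, y, z in units of 0.12 rad (1.0 is 0.12 rad), then the closure, from 0 (fully open) to 1 (shut). In form: [[[x, y, z, rx, ry, rz, fingers], ...]]. A call has exactly 10 rows; each row shifts and turns the commanded pose from where the row before left it, along the tool's axes as they then stand; what a row does not reach is not made up. A row lasts 1/10 s, in which the tool goes at most 50 mm and 8.59 degrees, less where a joint would pass 70% of its speed; a pose out of reach is approached as far as the arm can. A call with a number of a shift or a turn outside -1 to 1 is refused whole. A call with a gripper value outside its range is refused whole. The fingers move at their own pace and stop on an object; "grip_force" is the grip in N (left out, the last holds). Time passes only in rows, so rows that do not move let the fingers close, or fill a call up. It gives the time, the measured TCP pose, the force, the opening and the grip force at its end, in the units of the state.
- manip.read_state(): the state, without advancing time (a new reading comes with each control period).
- optics.grab_frame(name): name is "side" or "top"; returns the picture (400x640x3 uint8, red, green, blue); there is no depth.
- optics.camera_info(name): a dict with "fx", "fy", "cx", "cy" (pixels), "k1" (the pictures are not rectified: a ray, as slopes to the right and down, at radius r is drawn at 1 + k1 r^2 times it, then the intrinsics apply), "world_from_camera" (4x4, takes a point from camera to world coordinates). Camera axes: x right, y down, z forward; pixel columns grow to the right and rows downward; lengths in m; the calibration is good to about 2 mm. A picture is of the moment at which its call begins. camera_info takes no time and is no camera call.
- job.hand_in(): hands the job in; it is judged then, once.
The state is a dict: "t": time; "q": joint angles; "joint_velocities": joint speeds; "tau": joint torques, N m; "eef_pos": TCP position; "tool_rot": TCP orientation; "contact_force": force on the tool from outside, world axes, zero at the start; "wrist_torque": the same for the moment, N m; "gripper_width": finger opening in m; "grasp_force": force on a finger pad.
Only numpy, scipy, OpenCV 4.12 (cv2) and the standard library are available. Lean on these libraries where they do the work, as an engineer would, in place of code of your own. Each camera call takes 0.05 s, during which the arm holds its last target. There are 200 camera calls.

### The job

Hang the two pairs of ear defenders that stand on the bench over the free stretches of the steel rail, each with its headband square across the bar and one cup on either side, hanging freely between the posts. Lower each one until its headband rests on the bar before letting go (do not drop it). Leave the pair that already hangs on the rail, the spray can and the shaker bottle where they are.

Things in the scene. Friction and masses are not known exactly. Their poses are not given: they have to be found in the camera images.
- rail: Fixed hanging rail: level steel tube 22 mm thick along its own y, its top 155 mm above the bench, a 22 mm post at each end (y = -190 and +190 mm; clear length between the posts 358 mm; nothing is higher than the tube). Flanged feet 64 mm across, 6 high. Origin: on the bench below the tube's middle.
- rail_top (a point): Point on the top of the rail's tube, at the middle of its length; axes as the rail's (y along the tube).
- large_muffs: Larger ear defenders, black, rigid upside-down U 145 mm high, 136 across. Flat-bottomed cups 72 high, 70 wide (y), 28 to 58 mm off the middle on -x and +x (gap 56). On top the crown: rubber pad 64 (x) x 36 (y) x 20 thick, underside at z 125; grip its y sides from above. Origin midway between cup bottoms, z up. Stands on the bench on its cups; 170 to 340 g.
- small_muffs: Smaller ear defenders, black, rigid upside-down U 125 mm high, 136 across. Flat-bottomed cups 60 high, 58 wide (y), 28 to 58 mm off the middle on -x and +x (gap 56). On top the crown: rubber pad 64 (x) x 32 (y) x 20 thick, underside at z 105; grip its y sides from above. Origin midway between cup bottoms, z up. Stands on the bench on its cups; 125 to 255 g.
- hung_muffs: Larger ear defenders, black, rigid upside-down U 145 mm high, 136 across. Flat-bottomed cups 72 high, 70 wide (y), 28 to 58 mm off the middle on -x and +x (gap 56). On top the crown: rubber pad 64 (x) x 36 (y) x 20 thick, underside at z 125; grip its y sides from above. Origin midway between cup bottoms, z up. Already hangs astride the rail, somewhere along it; to be left there.
- large_muffs_crown (a point): Centre of the underside of the larger pair's crown pad, the face that rests on the bar.
- small_muffs_crown (a point): Centre of the underside of the smaller pair's crown pad.
- hung_muffs_crown (a point): Centre of the underside of the hanging pair's crown pad.
- spray_can: Upright metal aerosol can, 66 mm across, 234 mm high, stands between the ear defenders and the rail, nearer the robot. Origin: centre of its underside.
- shaker: Upright clear shaker bottle with a lilac lid, 85 mm across, 158 mm high, among the ear defenders. Origin: centre of its underside.
Not all that is in view belongs to the job. What is shaped like the large_muffs but blue or purple is not meant.

How it is judged:
By the outcome, as a careful person would: the job done as asked, in the order asked, and still so for the second after the job is handed in, with the robot touching nothing.
It also fails if it takes over 72 s, if anything falls off the work surface, if the arm or the gripper's body presses on something with over 40 N, if the wrist force passes 120 N, or if a joint passes its speed limit or range.

## Working session

There is one attempt and no reset: what is moved stays moved. The work goes in short steps, Python scripts to look and compute and a tool call to move; the robot and the scene stay as the last step left them, time stands still between calls to the robot, and variables do not carry over. Pictures are saved under pics/ and viewed, at most 10 in all, crops included, and the job is handed in when it is done.

Besides the shell and the picture viewer there is one more tool, called after "Request:" as a command line: name --argument value ..., lists and objects as JSON in quotes. jog_arm: Moves the arm, as the interface text tells. Shifts and turns lie within -1 to 1; 1 stands for 50 mm of shift or 0.12 rad of turn. Its arguments: {"type":"object","properties":{"deltas":{"type":"array"},"grip_force":{"type":"number"}},"required":["deltas"]}

```bash
mkdir -p pics; ls
python3 - <<'E'
from cell import manip, optics, job
import cv2
for n in("side","top"):
    im=optics.grab_frame(n); cv2.imwrite(f"pics/{n}0.png",im[:,:,::-1]); c=optics.camera_info(n); print(n,c)
print(manip.tips_ahead); print(manip.read_state())
E
```

```text
pics
side {'fx': 506.13170951447586, 'fy': 506.13170951447586, 'cx': 318.66373855486864, 'cy': 200.29258080280778, 'k1': -0.12969434577148126, 'world_from_camera': array([[-0.73153324, -0.46615386,  0.49755372, -0.34918681],
       [-0.68180198,  0.49771446, -0.5361216 ,  0.99082425],
       [ 0.00227547, -0.73142388, -0.6819193 ,  1.29122469],
       [ 0.        ,  0.        ,  0.        ,  1.        ]])}
top {'fx': 520.5715929355049, 'fy': 520.5715929355049, 'cx': 322.1991925522789, 'cy': 199.76585393310853, 'k1': 0.0009468034399902319, 'world_from_camera': array([[ 0.01940735, -0.98323077,  0.18133013,  0.15946089],
       [-0.99978374, -0.01772966,  0.01086861,  0.06328125],
       [-0.00747143, -0.18150184, -0.98336222,  1.91230959],
       [ 0.        ,  0.        ,  0.        ,  1.        ]])}
0.008
{'t': 0.1, 'q': array([ 1.11939865,  0.43514339,  0.02499408,  1.57397758, -0.01160993,
        1.13399976, -0.07513373]), 'joint_velocities': array([-1.04156670e-04, -5.58493052e-05, -7.18319600e-04, -2.93124595e-03,
        1.69065860e-04,  9.81236454e-04, -5.11297339e-04]), 'tau': array([ 4.77418012e-03, -6.71750450e+01,  1.02865543e+00, -3.16901922e+01,
        1.57115824e-02,  7.06653416e-03, -2.97618647e-05]), 'eef_pos': array([ 0.21340409, -0.58698463,  0.23862187]), 'tool_rot': array([-3.09265792e+00, -5.44691158e-01,  5.69566272e-04]), 'contact_force': array([-0.0996674 , -0.36989597,  0.89309191]), 'wrist_torque': array([ 0.03126745, -0.01526112, -0.00242448]), 'grasp_force': 0.0, 'gripper_width': 0.08514120216837637}
```

View pics/top0.png

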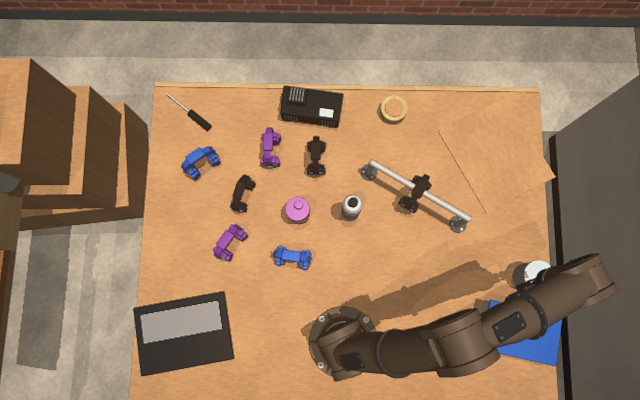

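View pics/side0.png

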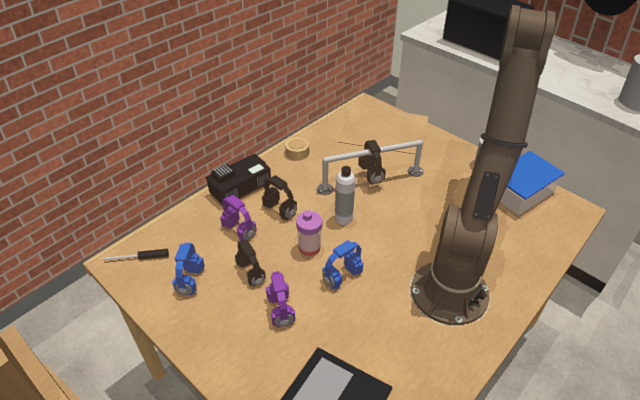

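The top view shows black pairs standing at about (316,156) and (242,193), with a third hanging on the rail at (416,192). The rail runs from (370,170) to (465,222), the can is at (351,206) and the shaker at (297,209). The blue and purple pairs are decoys. In the side view the black pairs are at (280,197) and (250,263), and the hung one is at (372,160). Next I'll confirm these in one enlarged crop.

```bash
cat > h.py <<'E'
import numpy as np, cv2
from cell import manip, optics, job
def ray(n,px):
    c=optics.camera_info(n); K=np.array([[c['fx'],0,c['cx']],[0,c['fy'],c['cy']],[0,0,1]])
    p=cv2.undistortPoints(np.array([[px]],float),K,np.array([c['k1'],0,0,0]))[0,0]
    T=c['world_from_camera']; return T[:3,3],T[:3,:3]@np.array([p[0],p[1],1])
def plane(n,px,z):
    o,d=ray(n,px); return o+d*(z-o[2])/d[2]
def tri(pt,ps):
    (a,u),(b,v)=ray("top",pt),ray("side",ps)
    s=np.linalg.lstsq(np.c_[u,-v],b-a,rcond=None)[0]; p,q=a+s[0]*u,b+s[1]*v
    return (p+q)/2,np.linalg.norm(p-q)
E
python3 - <<'E'
import cv2,numpy as np
t=cv2.imread("pics/top0.png");s=cv2.imread("pics/side0.png")
up=lambda im,x,y,w,h:cv2.resize(im[y:y+h,x:x+w],(400,300),interpolation=cv2.INTER_CUBIC)
a=np.hstack([up(t,276,126,80,60),up(t,202,163,80,60)]); b=np.hstack([up(s,240,167,80,60),up(s,210,233,80,60)])
g=cv2.convertScaleAbs(np.vstack([a,b]),alpha=1.6,beta=15)
cv2.imwrite("pics/crop1.png",g)
a=cv2.resize(t[150:240,355:475],(800,600),interpolation=cv2.INTER_CUBIC)
cv2.imwrite("pics/crop2.png",cv2.convertScaleAbs(a,alpha=1.6,beta=15))
E
```

```text
(no output)
```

View pics/crop1.png

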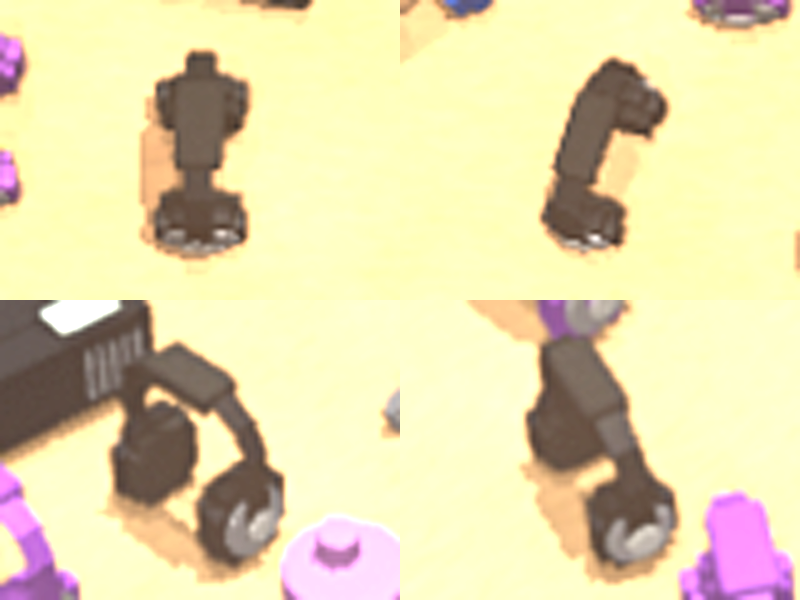

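View pics/crop2.png

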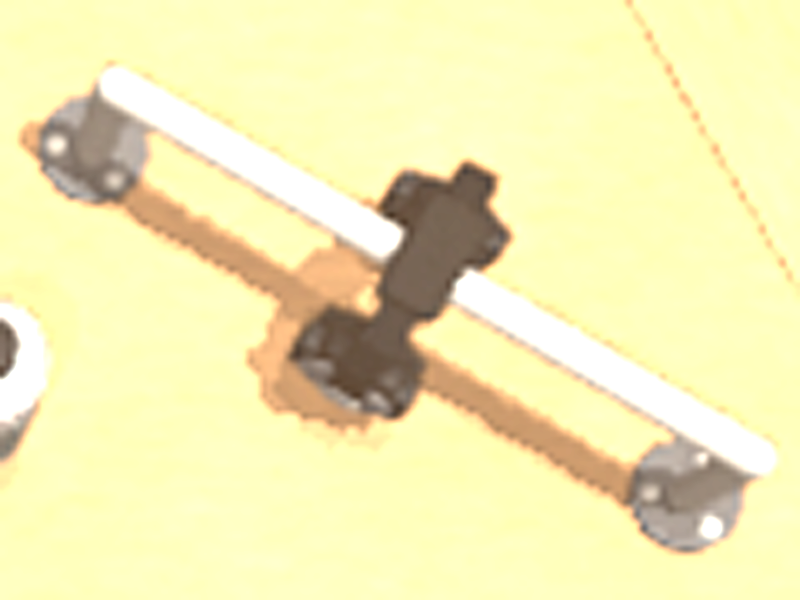

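Candidates in the top view are black (316,156) and black (242,193), against blue (200,161), purple (270,147), purple (230,242) and blue (292,257). The crop confirms that both chosen pairs are black and stand on their cups, with their crown pads visible. I need the pad corners more sharply, so I'll stretch the dark range.

Run:
```python
import cv2,numpy as np
t=cv2.imread("pics/top0.png");s=cv2.imread("pics/side0.png")
def up(im,x,y):
    c=cv2.resize(im[y:y+30,x:x+40].astype(np.float32),(400,300),interpolation=cv2.INTER_CUBIC)
    c=np.clip((c-15)*3.6,0,255).astype(np.uint8)
    for i in range(0,400,50): cv2.line(c,(i,0),(i,6),(0,0,255),1)
    for i in range(0,300,50): cv2.line(c,(0,i),(6,i),(0,0,255),1)
    return c
cv2.imwrite("pics/crop3.png",np.vstack([np.hstack([up(t,296,133),up(t,223,174)]),np.hstack([up(s,259,172),up(s,231,236)])]))
for n in ("top0","side0"): pass
```

```text
(no output)
```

View pics/crop3.png

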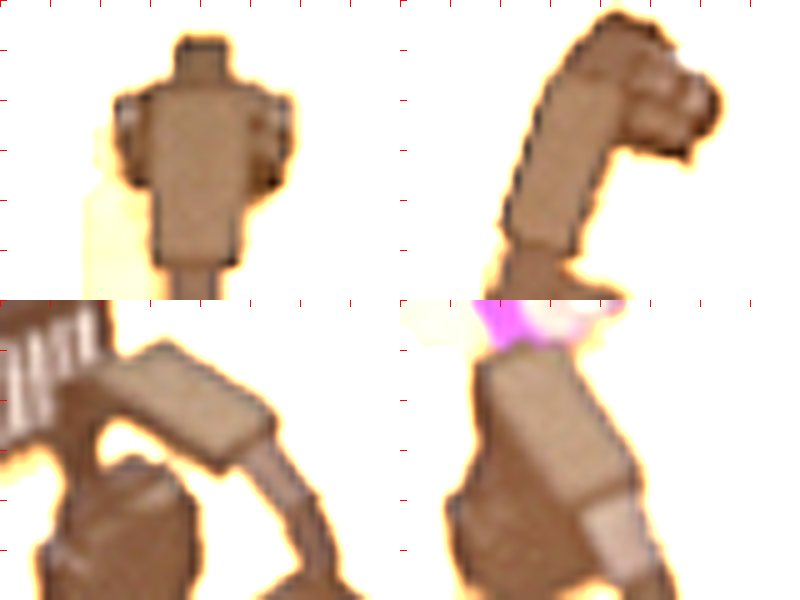

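```bash
cat >> h.py <<'E'
def corners(o,L,sc): return [( (x+.5)/sc-.5+o[0],(y+.5)/sc-.5+o[1]) for x,y in L]
def frame(P):  # P: 4 corners in order a,b (short side),c,d -> centre, long dir, sizes
    P=np.array(P); l=(P[0]+P[1]-P[2]-P[3])/2; w=(P[1]+P[2]-P[0]-P[3])/2
    return P.mean(0),np.degrees(np.arctan2(l[1],l[0])),np.degrees(np.arctan2(w[1],w[0])),np.linalg.norm(l),np.linalg.norm(w)
E
python3 - <<'E'
from h import *
np.set_printoptions(precision=4,suppress=True)
D={"A316":([(155,90),(248,90),(240,264),(153,264)],(296,133),[(105,75),(162,43),(272,115),(215,155)],(259,172)),
"B242":([(155,75),(222,98),(178,250),(105,222)],(223,174),[(90,65),(165,45),(235,172),(170,203)],(231,236))}
for k,(a,oa,b,ob) in D.items():
    ca=corners(oa,a,10);cb=corners(ob,b,10)
    print(k,tri(np.mean(ca,0),np.mean(cb,0)))
    for z in(.125,.145):
        print(z,*frame([plane("top",p,z) for p in ca])); print('  side',*frame([plane("side",p,z) for p in cb]))
# rail ends / hung in top crop2 (scale 6.667), z .155 (axis-level silhouette: z .144)
sc=800/120
P=corners((355,150),[(115,82),(762,458),(425,268)],sc)
for p in P: print(plane("top",p,.15))
# hung pad top z=.175: corners
H=corners((355,150),[(418,200),(478,232),(440,318),(380,295)],sc)
print(frame([plane("top",p,.175) for p in H]))
# side-view masks of the two objects: can & shaker
print('can',plane("top",(352,202),.234),'shaker lid',plane("top",(298,207),.15))
E
```

```text
A316 (array([0.6643, 0.1103, 0.1368]), np.float64(0.00042824740423323866))
0.125 [0.6676 0.1105 0.125 ] -0.34373745531285194 -89.00997444612105 0.06402757384326792 0.03199530300614158
  side [0.6752 0.1013 0.125 ] -1.7163901130471284 -91.39133403418897 0.05810302932500657 0.02712334848099474
0.145 [0.6619 0.11   0.145 ] -0.34373745531285654 -89.00997444612099 0.0633111050891692 0.03163727546416513
  side [0.6576 0.1166 0.145 ] -1.7163901130472463 -91.39133403418846 0.05710659991001983 0.0266582005778066
B242 (array([0.5218, 0.3771, 0.1175]), np.float64(0.001215404468771802))
0.125 [0.5198 0.3754 0.125 ] -14.506564778099321 -109.12842541783073 0.05555253440054023 0.026485078862195432
  side [0.5172 0.3811 0.125 ] -19.144564235364513 -109.87478690937415 0.06145213707522849 0.023186784500202194
0.145 [0.5158 0.3719 0.145 ] -14.50656477809928 -109.12842541783098 0.054930901364648434 0.026188710745842097
  side [0.5023 0.3916 0.145 ] -19.144564235364513 -109.87478690937435 0.060398272626043935 0.02278914612603554
[ 0.6219 -0.0876  0.15  ]
[ 0.4292 -0.419   0.15  ]
[ 0.5254 -0.2481  0.15  ]
(array([ 0.5239, -0.2458,  0.175 ]), np.float64(-22.856482975583557), np.float64(-114.43876976977741), np.float64(0.051566023320126685), np.float64(0.03335141676078622))
can [ 0.4633 -0.0159  0.234 ] shaker lid [0.4577 0.1654 0.15  ]
```

A (316,156) has the wider pad (32 mm against 26 mm as measured) and its crown is 19 mm higher, so A is the large pair and B (242,193) is the small one. The large pair goes on the −y stretch (149 mm free) and the small pair on the +y stretch (138 mm free).

```bash
cat >> h.py <<'E'
from scipy.spatial.transform import Rotation as Rn
def plan(pos,yang,n,fing=0):
    """rows taking the measured pose to pos, tool down with tool y at yang deg, in n equal steps"""
    s=manip.read_state(); p=np.array(s['eef_pos']); R=Rn.from_rotvec(s['tool_rot'])
    a=np.radians(yang); y=np.array([np.cos(a),np.sin(a),0]); z=np.array([0,0,-1.])
    G=Rn.from_matrix(np.c_[np.cross(y,z),y,z]); w=(R.inv()*G).as_rotvec()
    d=(np.array(pos)-p)/n; print('from',p.round(4),'turn',w.round(3),'dist',((np.array(pos)-p)*1000).round(1))
    rows=[]
    for i in range(n):
        r=R*Rn.from_rotvec(w*i/n)
        rows.append([round(float(v),2)+0. for v in [*(r.inv().apply(d)/.05),*(w/n/.12)]]+[fing])
    for i in range(0,n,10): print(rows[i:i+10])
E
python3 - <<'E'
from h import *
for p in [(325,158),(421,145)]: print(plane("side",p,.15))
plan((.661,.112,.30),90,30)
E
```

```text
[ 0.62042537 -0.08711144  0.15      ]
[ 0.41016384 -0.39479353  0.15      ]
from [ 0.2134 -0.587   0.2386] turn [-1.000e-03 -2.000e-03 -2.793e+00] dist [447.6 699.   61.4]
[[0.44, -0.34, -0.04, 0.0, 0.0, -0.78, 0], [0.47, -0.29, -0.04, 0.0, 0.0, -0.78, 0], [0.49, -0.25, -0.04, 0.0, 0.0, -0.78, 0], [0.52, -0.2, -0.04, 0.0, 0.0, -0.78, 0], [0.53, -0.15, -0.04, 0.0, 0.0, -0.78, 0], [0.54, -0.1, -0.04, 0.0, 0.0, -0.78, 0], [0.55, -0.05, -0.04, 0.0, 0.0, -0.78, 0], [0.55, 0.0, -0.04, 0.0, 0.0, -0.78, 0], [0.55, 0.05, -0.04, 0.0, 0.0, -0.78, 0], [0.54, 0.1, -0.04, 0.0, 0.0, -0.78, 0]]
[[0.53, 0.15, -0.04, 0.0, 0.0, -0.78, 0], [0.52, 0.2, -0.04, 0.0, 0.0, -0.78, 0], [0.49, 0.25, -0.04, 0.0, 0.0, -0.78, 0], [0.47, 0.29, -0.04, 0.0, 0.0, -0.78, 0], [0.44, 0.34, -0.04, 0.0, 0.0, -0.78, 0], [0.41, 0.37, -0.04, 0.0, 0.0, -0.78, 0], [0.37, 0.41, -0.04, 0.0, 0.0, -0.78, 0], [0.33, 0.44, -0.04, 0.0, 0.0, -0.78, 0], [0.29, 0.47, -0.04, 0.0, 0.0, -0.78, 0], [0.24, 0.5, -0.04, 0.0, 0.0, -0.78, 0]]
[[0.2, 0.52, -0.04, 0.0, 0.0, -0.78, 0], [0.15, 0.53, -0.04, 0.0, 0.0, -0.78, 0], [0.1, 0.54, -0.04, 0.0, 0.0, -0.78, 0], [0.05, 0.55, -0.04, 0.0, 0.0, -0.78, 0], [-0.01, 0.55, -0.04, 0.0, 0.0, -0.78, 0], [-0.06, 0.55, -0.04, 0.0, 0.0, -0.78, 0], [-0.11, 0.54, -0.04, 0.0, 0.0, -0.78, 0], [-0.16, 0.53, -0.04, 0.0, 0.0, -0.78, 0], [-0.21, 0.51, -0.04, 0.0, 0.0, -0.78, 0], [-0.25, 0.49, -0.04, 0.0, 0.0, -0.78, 0]]
```

Request:
jog_arm --deltas '[[[0.44, -0.34, -0.12, 0, 0, -0.78, 0], [0.47, -0.29, -0.12, 0, 0, -0.78, 0], [0.49, -0.25, -0.12, 0, 0, -0.78, 0], [0.52, -0.2, -0.12, 0, 0, -0.78, 0], [0.53, -0.15, -0.12, 0, 0, -0.78, 0], [0.54, -0.1, -0.12, 0, 0, -0.78, 0], [0.55, -0.05, -0.12, 0, 0, -0.78, 0], [0.55, 0, -0.12, 0, 0, -0.78, 0], [0.55, 0.05, -0.12, 0, 0, -0.78, 0], [0.54, 0.1, -0.12, 0, 0, -0.78, 0]]]' --grip_force 40

```text
t: 1.1
eef_pos: [0.3624, -0.3537, 0.2993]
tool_rot: [-2.511, -1.887, 0.0]
contact_force: [0.1, -1.0, 0.4]
gripper_width: 0.0854
grasp_force: 0.0
```

Request:
jog_arm --deltas '[[[0.53, 0.15, 0, 0, 0, -0.78, 0], [0.52, 0.2, 0, 0, 0, -0.78, 0], [0.49, 0.25, 0, 0, 0, -0.78, 0], [0.47, 0.29, 0, 0, 0, -0.78, 0], [0.44, 0.34, 0, 0, 0, -0.78, 0], [0.41, 0.37, 0, 0, 0, -0.78, 0], [0.37, 0.41, 0, 0, 0, -0.78, 0], [0.33, 0.44, 0, 0, 0, -0.78, 0], [0.29, 0.47, 0, 0, 0, -0.78, 0], [0.24, 0.5, 0, 0, 0, -0.78, 0]]]'

```text
t: 2.1
eef_pos: [0.5094, -0.1199, 0.299]
tool_rot: [-1.391, -2.816, 0.0]
contact_force: [0.1, -1.0, -0.2]
gripper_width: 0.0853
grasp_force: 0.0
```

Request:
jog_arm --deltas '[[[0.2, 0.52, 0, 0, 0, -0.78, 0], [0.15, 0.53, 0, 0, 0, -0.78, 0], [0.1, 0.54, 0, 0, 0, -0.78, 0], [0.05, 0.55, 0, 0, 0, -0.78, 0], [0, 0.55, 0, 0, 0, -0.78, 0], [-0.06, 0.55, 0, 0, 0, -0.78, 0], [-0.11, 0.54, 0, 0, 0, -0.78, 0], [-0.16, 0.53, 0, 0, 0, -0.78, 0], [-0.21, 0.51, 0, 0, 0, -0.78, 0], [-0.25, 0.49, 0, 0, 0, -0.78, 0]]]'

```text
t: 3.1
eef_pos: [0.6549, 0.1144, 0.2987]
tool_rot: [0.029, -3.141, 0.001]
contact_force: [-0.2, 0.7, -0.5]
gripper_width: 0.085
grasp_force: 0.0
```

Run:
```python
from h import *
print(manip.read_state()['q'].round(2))
plan((.661,.112,.18),90,10)
im=optics.grab_frame("side"); cv2.imwrite("pics/side1.png",im[:,:,::-1])
im=optics.grab_frame("top"); cv2.imwrite("pics/top1.png",im[:,:,::-1])
```

```text
[ 0.19  0.57 -0.76  1.33  0.39  1.39  1.03]
from [0.6549 0.1144 0.2987] turn [-0.    -0.001  0.019] dist [   6.1   -2.4 -118.7]
[[-0.01, -0.01, 0.24, 0.0, 0.0, 0.02, 0], [-0.01, -0.01, 0.24, 0.0, 0.0, 0.02, 0], [-0.01, 0.0, 0.24, 0.0, 0.0, 0.02, 0], [-0.01, 0.0, 0.24, 0.0, 0.0, 0.02, 0], [-0.01, 0.0, 0.24, 0.0, 0.0, 0.02, 0], [-0.01, 0.0, 0.24, 0.0, 0.0, 0.02, 0], [-0.01, 0.0, 0.24, 0.0, 0.0, 0.02, 0], [-0.01, 0.0, 0.24, 0.0, 0.0, 0.02, 0], [-0.01, 0.0, 0.24, 0.0, 0.0, 0.02, 0], [-0.01, 0.0, 0.24, 0.0, 0.0, 0.02, 0]]
```

Request:
jog_arm --deltas '[[[-0.06, -0.02, 0.32, 0, 0, 0.08, 0], [-0.06, -0.02, 0.32, 0, 0, 0.08, 0], [0, 0, 0.32, 0, 0, 0, 0], [0, 0, 0.32, 0, 0, 0, 0], [0, 0, 0.32, 0, 0, 0, 0], [0, 0, 0.32, 0, 0, 0, 0], [0, 0, 0.32, 0, 0, 0, 0], [0, 0, 0.32, 0, 0, 0, 0], [0, 0, 0.34, 0, 0, 0, 0], [0, 0, 0.34, 0, 0, 0, 0]]]'

```text
t: 4.2
eef_pos: [0.6605, 0.1118, 0.1359]
tool_rot: [0.007, 3.142, -0.0]
contact_force: [0.4, -0.2, -0.1]
gripper_width: 0.0855
grasp_force: 0.0
```

Request:
jog_arm --deltas '[[[0, 0, 0, 0, 0, 0, 0.3], [0, 0, 0, 0, 0, 0, 0.5], [0, 0, 0, 0, 0, 0, 0.7], [0, 0, 0, 0, 0, 0, 1], [0, 0, 0, 0, 0, 0, 1], [0, 0, 0, 0, 0, 0, 1], [0, 0, 0, 0, 0, 0, 1], [0, 0, 0, 0, 0, 0, 1], [0, 0, 0, 0, 0, 0, 1], [0, 0, 0, 0, 0, 0, 1]]]' --grip_force 50

```text
t: 5.2
eef_pos: [0.6612, 0.112, 0.1385]
tool_rot: [0.007, 3.14, 0.0]
contact_force: [-0.1, -1.0, 5.6]
gripper_width: 0.0347
grasp_force: 50.9
```

Run:
```python
from h import *
s=manip.read_state(); print(s['eef_pos'],manip.tips_ahead,s['gripper_width'],s['contact_force'])
ims=[]
for n,(x,y) in (("top",(256,96)),("side",(220,140))):
    im=optics.grab_frame(n)[:,:,::-1]; ims.append(cv2.resize(im[y:y+120,x:x+100],(400,480),interpolation=cv2.INTER_CUBIC))
cv2.imwrite("pics/g1.png",cv2.convertScaleAbs(np.hstack(ims),alpha=1.5,beta=10))
```

```text
[0.66122483 0.11197603 0.13852068] 0.008 0.034692986996888636 [-0.05625298 -0.98965739  5.64104845]
```

View pics/g1.png

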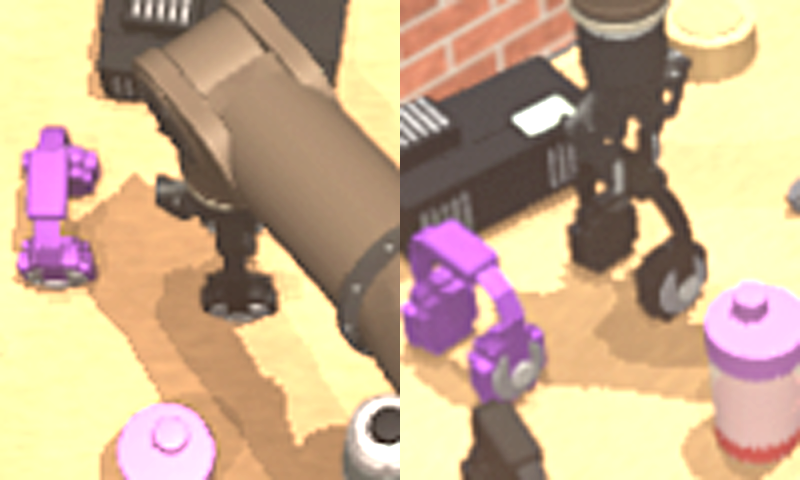

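Grip on the large pair is good: 34.7 mm wide, which matches its 36 mm pad. Lifting now, then refining the rail line by mask.

Request:
jog_arm --deltas '[[[0, 0, -0.1, 0, 0, 0, 1], [0, 0, -0.2, 0, 0, 0, 1], [0, 0, -0.4, 0, 0, 0, 1], [0, 0, -0.6, 0, 0, 0, 1], [0, 0, -0.7, 0, 0, 0, 1], [0, 0, -0.8, 0, 0, 0, 1], [0, 0, -0.8, 0, 0, 0, 1], [0, 0, -0.7, 0, 0, 0, 1], [0, 0, -0.6, 0, 0, 0, 1], [0, 0, -0.3, 0, 0, 0, 1]]]'

```text
t: 6.3
eef_pos: [0.6606, 0.1125, 0.4013]
tool_rot: [0.006, 3.138, 0.002]
contact_force: [1.5, -0.1, -1.9]
gripper_width: 0.0346
grasp_force: 50.1
```

Run:
```python
from h import *
for n,(x0,y0,x1,y1),w in (("top",(362,155,475,230),9),("side",(318,138,428,166),9)):
    im=cv2.imread(f"pics/{n}0.png")[y0:y1,x0:x1]
    hsv=cv2.cvtColor(im,cv2.COLOR_BGR2HSV)
    m=((hsv[...,1]<45)&(hsv[...,2]>150)).astype(np.uint8)
    k,l,st,_=cv2.connectedComponentsWithStats(m)
    pts=[]
    for i in range(1,k):
        if st[i,4]>40: print(n,st[i]); pts.append(np.argwhere(l==i)[:,::-1])
    P=np.vstack(pts).astype(np.float32)+[x0,y0]
    vx,vy,cx,cy=cv2.fitLine(P.astype(np.float32),cv2.DIST_HUBER,0,.01,.01).ravel()
    t=(P-[cx,cy])@[vx,vy]; 
    e=[(cx+vx*q,cy+vy*q) for q in (t.min(),t.max())]
    W=[plane(n,q,.15) for q in e]; d=W[0]-W[1]
    print(e,W,np.linalg.norm(d),np.degrees(np.arctan2(d[1],d[0])),'mid',(W[0]+W[1])/2)
s=manip.read_state(); print(s['eef_pos'],s['contact_force'],s['gripper_width'])
```

```text
top [  8   5  45  28 240]
top [ 61  36  48  30 258]
[(np.float64(369.9590447159117), np.float64(161.07041363755525)), (np.float64(469.8886890602052), np.float64(219.19138357269412))] [array([ 0.62465413, -0.08114074,  0.15      ]), array([ 0.42613469, -0.42232384,  0.15      ])] 0.39473520131873713 59.80675852312181 mid [ 0.52539441 -0.25173229  0.15      ]
side [ 62   2  43  11 161]
side [  5  12  46  11 173]
[(np.float64(323.01800398739977), np.float64(159.0982240896182)), (np.float64(421.81505641521983), np.float64(140.99092028806706))] [array([ 0.62132933, -0.07745058,  0.15      ]), array([ 0.42244437, -0.41831052,  0.15      ])] 0.3946399961724934 59.737293460033364 mid [ 0.52188685 -0.24788055  0.15      ]
[0.66062439 0.11251947 0.40132365] [ 1.4638936  -0.12162062 -1.91898291] 0.03464643953167815
```

Run:
```python
from h import *
plan((.4712,-.3407,.40),59.8,20,1)
```

```text
from [0.6606 0.1125 0.4013] turn [0.003 0.003 0.523] dist [-189.4 -453.2   -1.3]
[[0.19, -0.45, 0.0, 0.0, 0.0, 0.22, 1], [0.18, -0.46, 0.0, 0.0, 0.0, 0.22, 1], [0.16, -0.46, 0.0, 0.0, 0.0, 0.22, 1], [0.15, -0.47, 0.0, 0.0, 0.0, 0.22, 1], [0.14, -0.47, 0.0, 0.0, 0.0, 0.22, 1], [0.13, -0.47, 0.0, 0.0, 0.0, 0.22, 1], [0.11, -0.48, 0.0, 0.0, 0.0, 0.22, 1], [0.1, -0.48, 0.0, 0.0, 0.0, 0.22, 1], [0.09, -0.48, 0.0, 0.0, 0.0, 0.22, 1], [0.08, -0.49, 0.0, 0.0, 0.0, 0.22, 1]]
[[0.06, -0.49, 0.0, 0.0, 0.0, 0.22, 1], [0.05, -0.49, 0.0, 0.0, 0.0, 0.22, 1], [0.04, -0.49, 0.0, 0.0, 0.0, 0.22, 1], [0.03, -0.49, 0.0, 0.0, 0.0, 0.22, 1], [0.01, -0.49, 0.0, 0.0, 0.0, 0.22, 1], [0.0, -0.49, 0.0, 0.0, 0.0, 0.22, 1], [-0.01, -0.49, 0.0, 0.0, 0.0, 0.22, 1], [-0.03, -0.49, 0.0, 0.0, 0.0, 0.22, 1], [-0.04, -0.49, 0.0, 0.0, 0.0, 0.22, 1], [-0.05, -0.49, 0.0, 0.0, 0.0, 0.22, 1]]
```

Request:
jog_arm --deltas '[[[0.19, -0.45, 0, 0, 0, 0.22, 1], [0.18, -0.46, 0, 0, 0, 0.22, 1], [0.16, -0.46, 0, 0, 0, 0.22, 1], [0.15, -0.47, 0, 0, 0, 0.22, 1], [0.14, -0.47, 0, 0, 0, 0.22, 1], [0.13, -0.47, 0, 0, 0, 0.22, 1], [0.11, -0.48, 0, 0, 0, 0.22, 1], [0.1, -0.48, 0, 0, 0, 0.22, 1], [0.09, -0.48, 0, 0, 0, 0.22, 1], [0.08, -0.49, 0, 0, 0, 0.22, 1]]]'

```text
t: 7.3
eef_pos: [0.5647, -0.1149, 0.3979]
tool_rot: [0.421, 3.113, 0.0]
contact_force: [0.6, -0.3, -1.2]
gripper_width: 0.0346
grasp_force: 50.3
```

Request:
jog_arm --deltas '[[[0.06, -0.49, 0, 0, 0, 0.22, 1], [0.05, -0.49, 0, 0, 0, 0.22, 1], [0.04, -0.49, 0, 0, 0, 0.22, 1], [0.03, -0.49, 0, 0, 0, 0.22, 1], [0.01, -0.49, 0, 0, 0, 0.22, 1], [0, -0.49, 0, 0, 0, 0.22, 1], [-0.01, -0.49, 0, 0, 0, 0.22, 1], [-0.03, -0.49, 0, 0, 0, 0.22, 1], [-0.04, -0.49, 0, 0, 0, 0.22, 1], [-0.05, -0.49, 0, 0, 0, 0.22, 1]]]'

```text
t: 8.3
eef_pos: [0.4693, -0.3418, 0.3977]
tool_rot: [0.828, 3.03, -0.0]
contact_force: [-0.0, -0.1, -1.6]
gripper_width: 0.0347
grasp_force: 50.3
```

Run:
```python
from h import *
plan((.4712,-.3407,.185),59.8,10,1)
ims=[]
for n,(x,y) in (("top",(380,110)),("side",(350,50))):
    im=optics.grab_frame(n)[:,:,::-1]; ims.append(cv2.resize(im[y:y+150,x:x+100],(400,600),interpolation=cv2.INTER_CUBIC))
cv2.imwrite("pics/g2.png",cv2.convertScaleAbs(np.hstack(ims),alpha=1.5,beta=10))
```

```text
from [ 0.4693 -0.3418  0.3977] turn [ 0.     0.    -0.006] dist [   1.9    1.1 -212.7]
[[0.0, 0.0, 0.43, 0.0, 0.0, -0.01, 1], [0.0, 0.0, 0.43, 0.0, 0.0, -0.01, 1], [0.0, 0.0, 0.43, 0.0, 0.0, -0.01, 1], [0.0, 0.0, 0.43, 0.0, 0.0, -0.01, 1], [0.0, 0.0, 0.43, 0.0, 0.0, -0.01, 1], [0.0, 0.0, 0.43, 0.0, 0.0, -0.01, 1], [0.0, 0.0, 0.43, 0.0, 0.0, -0.01, 1], [0.0, 0.0, 0.43, 0.0, 0.0, -0.01, 1], [0.0, 0.0, 0.43, 0.0, 0.0, -0.01, 1], [0.0, 0.0, 0.43, 0.0, 0.0, -0.01, 1]]
```

View pics/g2.png

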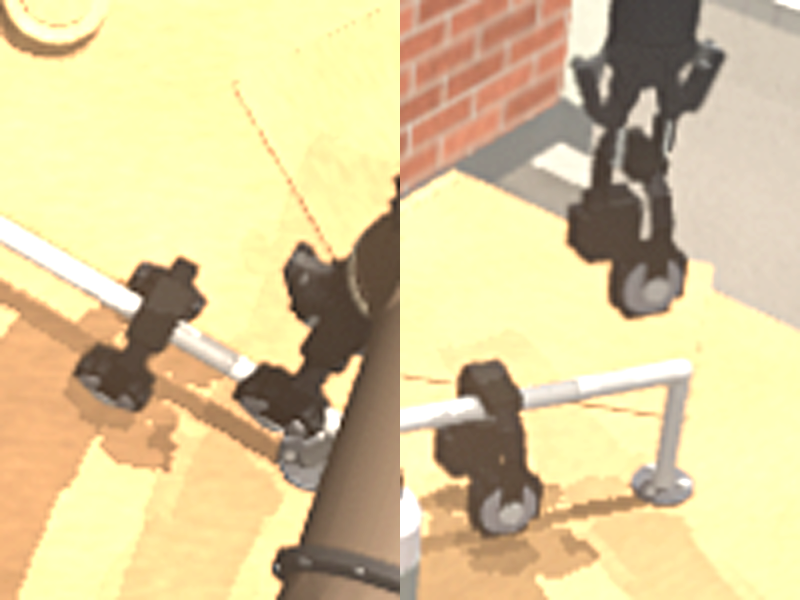

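The large pair hangs level in the grip, centred over the free stretch between the hung pair and the −y post, so I'm lowering it.

Request:
jog_arm --deltas '[[[0, 0.04, 0.4, 0, 0, -0.05, 1], [0, 0, 0.5, 0, 0, 0, 1], [0, 0, 0.5, 0, 0, 0, 1], [0, 0, 0.5, 0, 0, 0, 1], [0, 0, 0.5, 0, 0, 0, 1], [0, 0, 0.5, 0, 0, 0, 1], [0, 0, 0.4, 0, 0, 0, 1], [0, 0, 0.4, 0, 0, 0, 1], [0, 0, 0.3, 0, 0, 0, 1], [0, 0, 0.1, 0, 0, 0, 1]]]'

```text
t: 9.4
eef_pos: [0.4703, -0.3387, 0.1908]
tool_rot: [-0.816, -3.031, -0.002]
contact_force: [-0.9, 0.3, -1.7]
gripper_width: 0.0348
grasp_force: 50.3
```

Request:
jog_arm --deltas '[[[0, 0, 0.1, 0, 0, 0, 1], [0, 0, 0.1, 0, 0, 0, 1], [0, 0, 0.06, 0, 0, 0, 1], [0, 0, 0.04, 0, 0, 0, 1], [0, 0, 0.04, 0, 0, 0, 1], [0, 0, 0.04, 0, 0, 0, 1], [0, 0, 0.04, 0, 0, 0, 1], [0, 0, 0.04, 0, 0, 0, 1], [0, 0, 0, 0, 0, 0, 1], [0, 0, 0, 0, 0, 0, 1]]]'

```text
t: 10.4
eef_pos: [0.4709, -0.3391, 0.1693]
tool_rot: [-0.817, -3.034, 0.0]
contact_force: [-0.5, -0.7, -1.3]
gripper_width: 0.0347
grasp_force: 50.3
```

Request:
jog_arm --deltas '[[[0, 0, 0.02, 0, 0, 0, 1], [0, 0, 0.02, 0, 0, 0, 1], [0, 0, 0, 0, 0, 0, 1], [0, 0, 0, 0, 0, 0, 1], [0, 0, 0, 0, 0, 0, 1], [0, 0, 0, 0, 0, 0, 1], [0, 0, 0, 0, 0, 0, 1], [0, 0, 0, 0, 0, 0, 1], [0, 0, 0, 0, 0, 0, 1], [0, 0, 0, 0, 0, 0, 1]]]'

```text
t: 11.4
eef_pos: [0.4712, -0.3392, 0.1682]
tool_rot: [0.817, 3.033, -0.001]
contact_force: [-3.0, 1.7, 6.1]
gripper_width: 0.0347
grasp_force: 51.3
```

Request:
jog_arm --deltas '[[[0, 0, 0, 0, 0, 0, 0.55], [0, 0, 0, 0, 0, 0, 0.5], [0, 0, 0, 0, 0, 0, 0.4], [0, 0, 0, 0, 0, 0, 0.3], [0, 0, 0, 0, 0, 0, 0.3], [0, 0, 0, 0, 0, 0, 0.3], [0, 0, 0, 0, 0, 0, 0.3], [0, 0, 0, 0, 0, 0, 0.3], [0, 0, 0, 0, 0, 0, 0.3], [0, 0, 0, 0, 0, 0, 0.3]]]'

```text
t: 12.4
eef_pos: [0.4709, -0.3391, 0.1673]
tool_rot: [-0.817, -3.033, 0.0]
contact_force: [-0.7, 1.0, 0.3]
gripper_width: 0.0597
grasp_force: 0.0
```

Request:
jog_arm --deltas '[[[0, 0, -0.1, 0, 0, 0, 0.3], [0, 0, -0.1, 0, 0, 0, 0.3], [0, 0, -0.2, 0, 0, 0, 0.3], [0, 0, -0.3, 0, 0, 0, 0.3], [0, 0, -0.4, 0, 0, 0, 0.3], [0, 0, -0.5, 0, 0, 0, 0.2], [0, 0, -0.5, 0, 0, 0, 0.1], [0, 0, -0.4, 0, 0, 0, 0], [0, 0, -0.3, 0, 0, 0, 0], [0, 0, -0.1, 0, 0, 0, 0]]]'

```text
t: 13.4
eef_pos: [0.4717, -0.3392, 0.3149]
tool_rot: [0.816, 3.03, -0.002]
contact_force: [-0.5, 0.1, -0.1]
gripper_width: 0.0856
grasp_force: 0.0
```

Run:
```python
from h import *
plan((.519,.377,.30),72,30,0)
im=optics.grab_frame("side"); cv2.imwrite("pics/s3.png",cv2.resize(im[120:220,280:440,::-1],(800,500),interpolation=cv2.INTER_CUBIC))
```

```text
from [ 0.4717 -0.3392  0.3149] turn [-0.001  0.004 -0.212] dist [ 47.3 716.2 -14.9]
[[0.21, 0.43, 0.01, 0.0, 0.0, -0.06, 0], [0.21, 0.43, 0.01, 0.0, 0.0, -0.06, 0], [0.21, 0.43, 0.01, 0.0, 0.0, -0.06, 0], [0.2, 0.43, 0.01, 0.0, 0.0, -0.06, 0], [0.2, 0.43, 0.01, 0.0, 0.0, -0.06, 0], [0.2, 0.44, 0.01, 0.0, 0.0, -0.06, 0], [0.19, 0.44, 0.01, 0.0, 0.0, -0.06, 0], [0.19, 0.44, 0.01, 0.0, 0.0, -0.06, 0], [0.19, 0.44, 0.01, 0.0, 0.0, -0.06, 0], [0.18, 0.44, 0.01, 0.0, 0.0, -0.06, 0]]
[[0.18, 0.44, 0.01, 0.0, 0.0, -0.06, 0], [0.18, 0.44, 0.01, 0.0, 0.0, -0.06, 0], [0.18, 0.45, 0.01, 0.0, 0.0, -0.06, 0], [0.17, 0.45, 0.01, 0.0, 0.0, -0.06, 0], [0.17, 0.45, 0.01, 0.0, 0.0, -0.06, 0], [0.17, 0.45, 0.01, 0.0, 0.0, -0.06, 0], [0.16, 0.45, 0.01, 0.0, 0.0, -0.06, 0], [0.16, 0.45, 0.01, 0.0, 0.0, -0.06, 0], [0.16, 0.45, 0.01, 0.0, 0.0, -0.06, 0], [0.15, 0.45, 0.01, 0.0, 0.0, -0.06, 0]]
[[0.15, 0.45, 0.01, 0.0, 0.0, -0.06, 0], [0.15, 0.46, 0.01, 0.0, 0.0, -0.06, 0], [0.14, 0.46, 0.01, 0.0, 0.0, -0.06, 0], [0.14, 0.46, 0.01, 0.0, 0.0, -0.06, 0], [0.14, 0.46, 0.01, 0.0, 0.0, -0.06, 0], [0.13, 0.46, 0.01, 0.0, 0.0, -0.06, 0], [0.13, 0.46, 0.01, 0.0, 0.0, -0.06, 0], [0.13, 0.46, 0.01, 0.0, 0.0, -0.06, 0], [0.12, 0.46, 0.01, 0.0, 0.0, -0.06, 0], [0.12, 0.46, 0.01, 0.0, 0.0, -0.06, 0]]
```

View pics/s3.png

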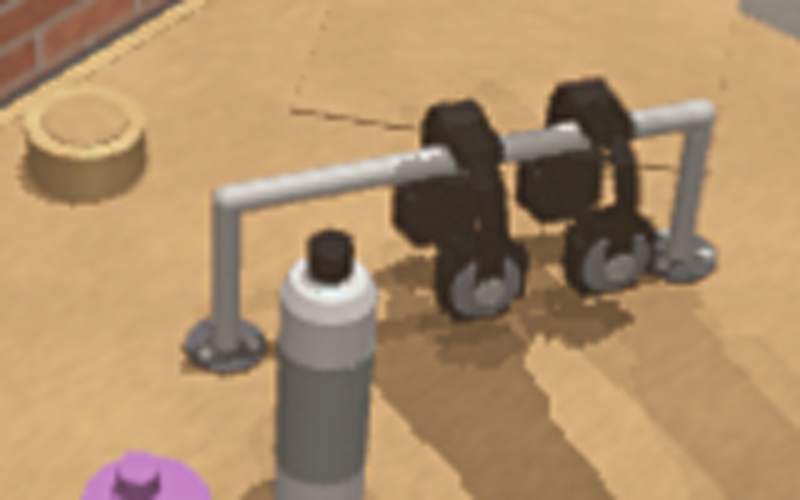

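The large pair now hangs astride the bar at crop (595,190), between the hung pair at (460,200) and the right post. Next is the small pair.

Request:
jog_arm --deltas '[[[0.21, 0.43, 0, 0, 0, -0.06, 0], [0.21, 0.43, 0, 0, 0, -0.06, 0], [0.21, 0.43, 0, 0, 0, -0.06, 0], [0.2, 0.43, 0, 0, 0, -0.06, 0], [0.2, 0.43, 0, 0, 0, -0.06, 0], [0.2, 0.44, 0, 0, 0, -0.06, 0], [0.19, 0.44, 0, 0, 0, -0.06, 0], [0.19, 0.44, 0, 0, 0, -0.06, 0], [0.19, 0.44, 0, 0, 0, -0.06, 0], [0.18, 0.44, 0, 0, 0, -0.06, 0]]]'

```text
t: 14.45
eef_pos: [0.486, -0.0977, 0.3118]
tool_rot: [-0.703, -3.061, 0.0]
contact_force: [-0.7, -0.2, 0.2]
gripper_width: 0.0854
grasp_force: 0.0
```

Request:
jog_arm --deltas '[[[0.18, 0.44, 0, 0, 0, -0.06, 0], [0.18, 0.44, 0, 0, 0, -0.06, 0], [0.18, 0.45, 0, 0, 0, -0.06, 0], [0.17, 0.45, 0, 0, 0, -0.06, 0], [0.17, 0.45, 0, 0, 0, -0.06, 0], [0.17, 0.45, 0, 0, 0, -0.06, 0], [0.16, 0.45, 0, 0, 0, -0.06, 0], [0.16, 0.45, 0, 0, 0, -0.06, 0], [0.16, 0.45, 0, 0, 0, -0.06, 0], [0.15, 0.45, 0, 0, 0, -0.06, 0]]]'

```text
t: 15.45
eef_pos: [0.5002, 0.1406, 0.3118]
tool_rot: [-0.592, -3.084, 0.001]
contact_force: [-0.2, 0.7, 0.4]
gripper_width: 0.0853
grasp_force: 0.0
```

Request:
jog_arm --deltas '[[[0.15, 0.45, 0, 0, 0, -0.06, 0], [0.15, 0.46, 0, 0, 0, -0.06, 0], [0.14, 0.46, 0, 0, 0, -0.06, 0], [0.14, 0.46, 0, 0, 0, -0.06, 0], [0.14, 0.46, 0, 0, 0, -0.06, 0], [0.13, 0.46, 0, 0, 0, -0.06, 0], [0.13, 0.46, 0, 0, 0, -0.06, 0], [0.13, 0.46, 0, 0, 0, -0.06, 0], [0.12, 0.46, 0, 0, 0, -0.06, 0], [0.12, 0.46, 0, 0, 0, -0.06, 0]]]'

```text
t: 16.45
eef_pos: [0.5151, 0.379, 0.3118]
tool_rot: [-0.481, -3.104, 0.001]
contact_force: [-0.9, -0.8, 0.2]
gripper_width: 0.0852
grasp_force: 0.0
```

Run:
```python
from h import *
plan((.519,.377,.118),72,10,0)
```

```text
from [0.5151 0.379  0.3118] turn [-0.001 -0.001  0.007] dist [   3.9   -2.  -193.8]
[[-0.01, 0.0, 0.39, 0.0, 0.0, 0.01, 0], [-0.01, 0.0, 0.39, 0.0, 0.0, 0.01, 0], [-0.01, 0.0, 0.39, 0.0, 0.0, 0.01, 0], [-0.01, 0.0, 0.39, 0.0, 0.0, 0.01, 0], [-0.01, 0.0, 0.39, 0.0, 0.0, 0.01, 0], [-0.01, 0.0, 0.39, 0.0, 0.0, 0.01, 0], [-0.01, 0.0, 0.39, 0.0, 0.0, 0.01, 0], [-0.01, 0.0, 0.39, 0.0, 0.0, 0.01, 0], [-0.01, 0.0, 0.39, 0.0, 0.0, 0.01, 0], [-0.01, 0.0, 0.39, 0.0, 0.0, 0.01, 0]]
```

Request:
jog_arm --deltas '[[[-0.04, -0.01, 0.3, 0, 0, 0.05, 0], [-0.04, -0.01, 0.45, 0, 0, 0, 0], [0, 0, 0.45, 0, 0, 0, 0], [0, 0, 0.45, 0, 0, 0, 0], [0, 0, 0.45, 0, 0, 0, 0], [0, 0, 0.45, 0, 0, 0, 0], [0, 0, 0.4, 0, 0, 0, 0], [0, 0, 0.4, 0, 0, 0, 0], [0, 0, 0.35, 0, 0, 0, 0], [0, 0, 0.17, 0, 0, 0, 0]]]'

```text
t: 17.45
eef_pos: [0.5186, 0.3738, 0.1165]
tool_rot: [-0.493, -3.1, 0.004]
contact_force: [-0.1, 0.3, 0.3]
gripper_width: 0.0852
grasp_force: 0.0
```

Request:
jog_arm --deltas '[[[0, 0, 0, 0, 0, 0, 0.3], [0, 0, 0, 0, 0, 0, 0.5], [0, 0, 0, 0, 0, 0, 0.7], [0, 0, 0, 0, 0, 0, 1], [0, 0, 0, 0, 0, 0, 1], [0, 0, 0, 0, 0, 0, 1], [0, 0, 0, 0, 0, 0, 1], [0, 0, 0, 0, 0, 0, 1], [0, 0, 0, 0, 0, 0, 1], [0, 0, 0, 0, 0, 0, 1]]]'

```text
t: 18.45
eef_pos: [0.5211, 0.3756, 0.12]
tool_rot: [0.494, 3.101, 0.003]
contact_force: [-0.0, -0.1, 6.5]
gripper_width: 0.0312
grasp_force: 50.0
```

Run:
```python
from h import *
print(manip.read_state()['eef_pos'])
im=optics.grab_frame("side"); cv2.imwrite("pics/s4.png",cv2.convertScaleAbs(cv2.resize(im[180:300,190:350,::-1],(800,600),interpolation=cv2.INTER_CUBIC),alpha=1.5,beta=10))
```

```text
[0.5210626  0.37558282 0.12003448]
```

View pics/s4.png

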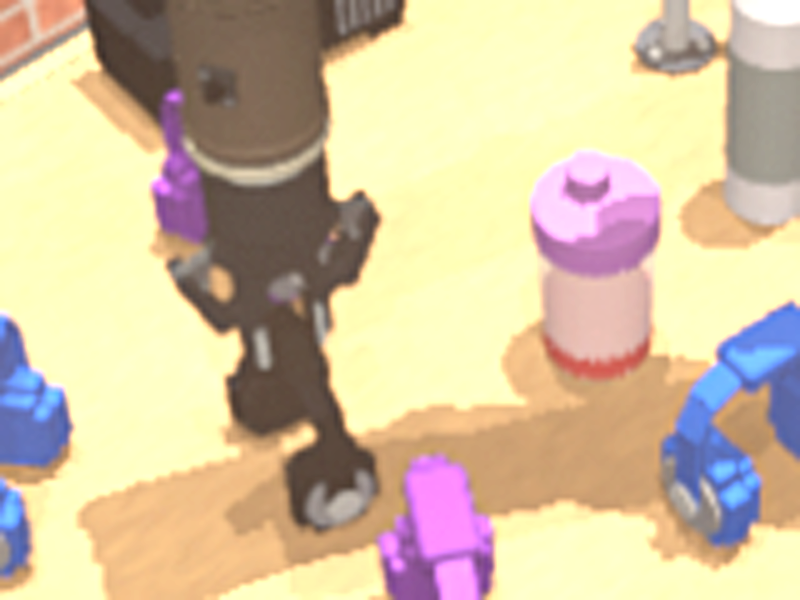

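The small pair is held across its crown at 31.2 mm, matching its 32 mm pad, and nothing else is touched. Lifting it.

Request:
jog_arm --deltas '[[[0, 0, -0.1, 0, 0, 0, 1], [0, 0, -0.2, 0, 0, 0, 1], [0, 0, -0.4, 0, 0, 0, 1], [0, 0, -0.7, 0, 0, 0, 1], [0, 0, -0.8, 0, 0, 0, 1], [0, 0, -0.8, 0, 0, 0, 1], [0, 0, -0.8, 0, 0, 0, 1], [0, 0, -0.8, 0, 0, 0, 1], [0, 0, -0.6, 0, 0, 0, 1], [0, 0, -0.3, 0, 0, 0, 1]]]'

```text
t: 19.5
eef_pos: [0.5204, 0.3755, 0.3978]
tool_rot: [0.493, 3.1, 0.005]
contact_force: [0.1, 0.5, -1.5]
gripper_width: 0.031
grasp_force: 49.5
```

Run:
```python
from h import *
plan((.5788,-.1558,.39),59.8,20,1)
```

```text
from [0.5204 0.3755 0.3978] turn [0.004 0.001 0.211] dist [  58.4 -531.3   -7.8]
[[-0.22, -0.49, 0.01, 0.0, 0.0, 0.09, 1], [-0.23, -0.48, 0.01, 0.0, 0.0, 0.09, 1], [-0.23, -0.48, 0.01, 0.0, 0.0, 0.09, 1], [-0.24, -0.48, 0.01, 0.0, 0.0, 0.09, 1], [-0.24, -0.48, 0.01, 0.0, 0.0, 0.09, 1], [-0.25, -0.47, 0.01, 0.0, 0.0, 0.09, 1], [-0.25, -0.47, 0.01, 0.0, 0.0, 0.09, 1], [-0.26, -0.47, 0.01, 0.0, 0.0, 0.09, 1], [-0.26, -0.47, 0.01, 0.0, 0.0, 0.09, 1], [-0.27, -0.46, 0.01, 0.0, 0.0, 0.09, 1]]
[[-0.27, -0.46, 0.01, 0.0, 0.0, 0.09, 1], [-0.28, -0.46, 0.01, 0.0, 0.0, 0.09, 1], [-0.28, -0.46, 0.01, 0.0, 0.0, 0.09, 1], [-0.29, -0.45, 0.01, 0.0, 0.0, 0.09, 1], [-0.29, -0.45, 0.01, 0.0, 0.0, 0.09, 1], [-0.29, -0.45, 0.01, 0.0, 0.0, 0.09, 1], [-0.3, -0.44, 0.01, 0.0, 0.0, 0.09, 1], [-0.3, -0.44, 0.01, 0.0, 0.0, 0.09, 1], [-0.31, -0.44, 0.01, 0.0, 0.0, 0.09, 1], [-0.31, -0.43, 0.01, 0.0, 0.0, 0.09, 1]]
```

Request:
jog_arm --deltas '[[[-0.22, -0.49, 0, 0, 0, 0.09, 1], [-0.23, -0.48, 0, 0, 0, 0.09, 1], [-0.23, -0.48, 0, 0, 0, 0.09, 1], [-0.24, -0.48, 0, 0, 0, 0.09, 1], [-0.24, -0.48, 0, 0, 0, 0.09, 1], [-0.25, -0.47, 0, 0, 0, 0.09, 1], [-0.25, -0.47, 0, 0, 0, 0.09, 1], [-0.26, -0.47, 0, 0, 0, 0.09, 1], [-0.26, -0.47, 0, 0, 0, 0.09, 1], [-0.27, -0.46, 0, 0, 0, 0.09, 1]]]'

```text
t: 20.5
eef_pos: [0.5499, 0.1081, 0.3944]
tool_rot: [0.661, 3.071, -0.0]
contact_force: [0.4, -0.5, -2.5]
gripper_width: 0.0305
grasp_force: 49.8
```

Request:
jog_arm --deltas '[[[-0.27, -0.46, 0, 0, 0, 0.09, 1], [-0.28, -0.46, 0, 0, 0, 0.09, 1], [-0.28, -0.46, 0, 0, 0, 0.09, 1], [-0.29, -0.45, 0, 0, 0, 0.09, 1], [-0.29, -0.45, 0, 0, 0, 0.09, 1], [-0.29, -0.45, 0, 0, 0, 0.09, 1], [-0.3, -0.44, 0, 0, 0, 0.09, 1], [-0.3, -0.44, 0, 0, 0, 0.09, 1], [-0.31, -0.44, 0, 0, 0, 0.09, 1], [-0.31, -0.43, 0, 0, 0, 0.09, 1]]]'

```text
t: 21.5
eef_pos: [0.578, -0.1577, 0.3943]
tool_rot: [-0.826, -3.031, 0.0]
contact_force: [0.0, 0.1, -2.5]
gripper_width: 0.0307
grasp_force: 49.8
```

Run:
```python
from h import *
plan((.5788,-.1558,.19),59.8,10,1)
```

```text
from [ 0.578  -0.1577  0.3943] turn [-0.    -0.    -0.005] dist [   0.8    1.9 -204.3]
[[0.0, 0.0, 0.41, 0.0, 0.0, 0.0, 1], [0.0, 0.0, 0.41, 0.0, 0.0, 0.0, 1], [0.0, 0.0, 0.41, 0.0, 0.0, 0.0, 1], [0.0, 0.0, 0.41, 0.0, 0.0, 0.0, 1], [0.0, 0.0, 0.41, 0.0, 0.0, 0.0, 1], [0.0, 0.0, 0.41, 0.0, 0.0, 0.0, 1], [0.0, 0.0, 0.41, 0.0, 0.0, 0.0, 1], [0.0, 0.0, 0.41, 0.0, 0.0, 0.0, 1], [0.0, 0.0, 0.41, 0.0, 0.0, 0.0, 1], [0.0, 0.0, 0.41, 0.0, 0.0, 0.0, 1]]
```

Request:
jog_arm --deltas '[[[0, 0.04, 0.3, 0, 0, -0.04, 1], [0, 0, 0.5, 0, 0, 0, 1], [0, 0, 0.5, 0, 0, 0, 1], [0, 0, 0.5, 0, 0, 0, 1], [0, 0, 0.5, 0, 0, 0, 1], [0, 0, 0.5, 0, 0, 0, 1], [0, 0, 0.4, 0, 0, 0, 1], [0, 0, 0.4, 0, 0, 0, 1], [0, 0, 0.3, 0, 0, 0, 1], [0, 0, 0.15, 0, 0, 0, 1]]]'

```text
t: 22.5
eef_pos: [0.5788, -0.1551, 0.1902]
tool_rot: [-0.818, -3.031, 0.0]
contact_force: [-0.3, -1.1, -1.2]
gripper_width: 0.0306
grasp_force: 49.7
```

Request:
jog_arm --deltas '[[[0, 0, 0.06, 0, 0, 0, 1], [0, 0, 0.06, 0, 0, 0, 1], [0, 0, 0.06, 0, 0, 0, 1], [0, 0, 0.04, 0, 0, 0, 1], [0, 0, 0.04, 0, 0, 0, 1], [0, 0, 0.02, 0, 0, 0, 1], [0, 0, 0.02, 0, 0, 0, 1], [0, 0, 0, 0, 0, 0, 1], [0, 0, 0, 0, 0, 0, 1], [0, 0, 0, 0, 0, 0, 1]]]'

```text
t: 23.5
eef_pos: [0.5795, -0.1551, 0.1764]
tool_rot: [0.819, 3.033, -0.0]
contact_force: [0.5, 0.4, -2.9]
gripper_width: 0.0304
grasp_force: 49.8
```

Contact is expected at a TCP height of about 0.170.

Request:
jog_arm --deltas '[[[0, 0, 0.03, 0, 0, 0, 1], [0, 0, 0.03, 0, 0, 0, 1], [0, 0, 0.03, 0, 0, 0, 1], [0, 0, 0.02, 0, 0, 0, 1], [0, 0, 0.02, 0, 0, 0, 1], [0, 0, 0, 0, 0, 0, 1], [0, 0, 0, 0, 0, 0, 1], [0, 0, 0, 0, 0, 0, 1], [0, 0, 0, 0, 0, 0, 1], [0, 0, 0, 0, 0, 0, 1]]]'

```text
t: 24.5
eef_pos: [0.5794, -0.1551, 0.1699]
tool_rot: [0.819, 3.033, -0.0]
contact_force: [-1.7, 0.4, 2.0]
gripper_width: 0.0306
grasp_force: 50.1
```

Request:
jog_arm --deltas '[[[0, 0, 0.02, 0, 0, 0, 1], [0, 0, 0, 0, 0, 0, 1], [0, 0, 0, 0, 0, 0, 1], [0, 0, 0, 0, 0, 0, 1], [0, 0, 0, 0, 0, 0, 1], [0, 0, 0, 0, 0, 0, 1], [0, 0, 0, 0, 0, 0, 1], [0, 0, 0, 0, 0, 0, 1], [0, 0, 0, 0, 0, 0, 1], [0, 0, 0, 0, 0, 0, 1]]]'

```text
t: 25.5
eef_pos: [0.5794, -0.1552, 0.1698]
tool_rot: [0.819, 3.032, -0.001]
contact_force: [-5.6, 1.0, 9.5]
gripper_width: 0.0305
grasp_force: 51.1
```

The crown is resting on the bar: 9.5 N upward, and the arm no longer goes lower. Releasing.

Request:
jog_arm --deltas '[[[0, 0, 0, 0, 0, 0, 0.6], [0, 0, 0, 0, 0, 0, 0.5], [0, 0, 0, 0, 0, 0, 0.4], [0, 0, 0, 0, 0, 0, 0.3], [0, 0, 0, 0, 0, 0, 0.3], [0, 0, 0, 0, 0, 0, 0.3], [0, 0, 0, 0, 0, 0, 0.3], [0, 0, 0, 0, 0, 0, 0.3], [0, 0, 0, 0, 0, 0, 0.3], [0, 0, 0, 0, 0, 0, 0.3]]]'

```text
t: 26.5
eef_pos: [0.5794, -0.1552, 0.1688]
tool_rot: [0.819, 3.033, -0.0]
contact_force: [-0.1, 0.3, -0.4]
gripper_width: 0.0598
grasp_force: 0.0
```

Request:
jog_arm --deltas '[[[0, 0, -0.1, 0, 0, 0, 0.3], [0, 0, -0.1, 0, 0, 0, 0.3], [0, 0, -0.2, 0, 0, 0, 0.3], [0, 0, -0.3, 0, 0, 0, 0.3], [0, 0, -0.5, 0, 0, 0, 0.3], [0, 0, -0.7, 0, 0, 0, 0.3], [0, 0, -0.8, 0, 0, 0, 0.3], [0, 0, -0.7, 0, 0, 0, 0.3], [0, 0, -0.5, 0, 0, 0, 0.3], [0, 0, -0.2, 0, 0, 0, 0.3]]]'

```text
t: 27.5
eef_pos: [0.5803, -0.1547, 0.378]
tool_rot: [0.817, 3.028, 0.001]
contact_force: [-0.4, -0.4, 0.1]
gripper_width: 0.0596
grasp_force: 0.0
```

Run:
```python
from h import *
im=optics.grab_frame("side"); cv2.imwrite("pics/s5.png",cv2.convertScaleAbs(cv2.resize(im[120:220,280:440,::-1],(800,500),interpolation=cv2.INTER_CUBIC),alpha=1.3,beta=10))
```

```text
(no output)
```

View pics/s5.png

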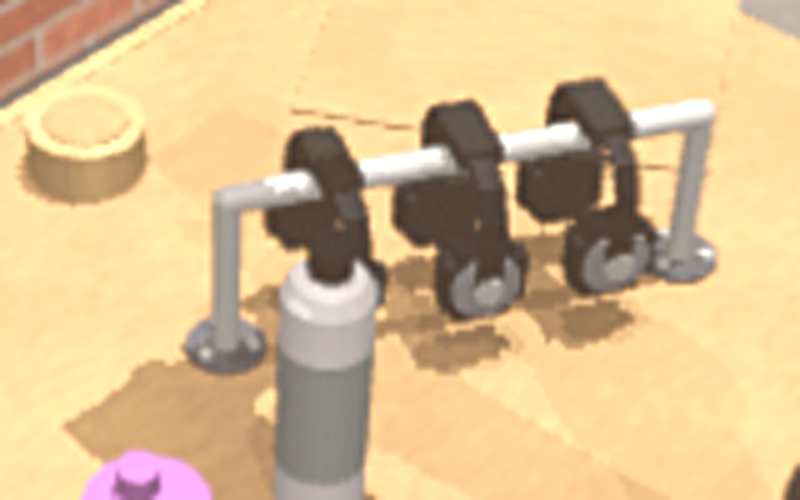

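All three pairs hang square on the bar, at crop (320,190), (460,200) and (595,190), with gaps between them and to the posts. The can and the shaker have not moved, and the gripper is clear.

```bash
python3 -c "
from cell import job
print(job.hand_in())"
```

```text
the job is handed in; nothing more can be done
None
```

Both standing black pairs now hang square across the rail, the large one on the −y stretch and the small one on the +y stretch, each lowered onto the bar before release; the job was handed in at about 27.6 s, with the hung pair, can and shaker left in place.

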